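# Put the paints back in the rack

### The job

Put the three paints back in the rack, one by one, each upright and fully down in the pocket that fits its shape: square bottle in the square pocket, slim round bottle in the small round one, wide jar in the wide round one. The square bottle has fallen over: first stand it upright on the bench top and let go of it, then take it again and put it in its pocket. Lower the paints rather than let them fall, do not tip the two that are standing, and leave the brush pot, the cast torso and the tape roll where they are.

Things in the scene. Friction and masses are not known exactly. Their poses are not given: they have to be found in the camera images.
- square_bottle: Square amber paint bottle with a white round cap, lying on its side on a flat face at the start. Body 40 x 40 mm, 66 mm long; cap 26 mm diameter, 34 mm long, on the same axis; 100 mm in all. Origin at the centre of its base, on its long axis (20 mm above the bench while it lies); x runs along the bottle from base to cap (up when it stands), y and z are square to the side faces. About 120 g
- round_bottle: Slim round amber paint bottle, standing. Body 46 mm diameter, 66 mm high; white cap 28 mm diameter, 30 mm high; 96 mm in all. Origin at the centre of its underside, z up through the cap. About 140 g
- jar: Wide round amber paint jar, standing. Body 56 mm diameter, 64 mm high; white lid 58 mm diameter, 26 mm high; 90 mm in all. Origin at the centre of its underside, z up. About 200 g
- tray: Fixed aluminium tray of the rack, 96 mm (x) x 270 mm (y) x 6 mm, an 18 mm high lip at each y end. Origin at the centre of its underside on the bench; y runs along the row. On it stand three fixed plywood blocks, each 80 x 80 x 75 mm, side by side at y = -85, 0 and +85 mm, sides parallel to the tray, tops 81 mm above the bench. Which block stands where varies
- block_square_hole0 (a point): Centre of the mouth of the square pocket, in its block's top face (81 mm above the bench). Pocket 46 x 46 mm, 65 mm deep with a 3 mm chamfered rim, sides parallel to the tray, z up
- block_round_hole0 (a point): Centre of the mouth of the smaller round pocket, in its block's top face (81 mm above the bench). 53 mm diameter, 65 mm deep with a 3 mm chamfered rim, z up
- block_wide_hole0 (a point): Centre of the mouth of the wide round pocket, in its block's top face (81 mm above the bench). 64 mm diameter, 65 mm deep with a 3 mm chamfered rim, z up
- brush_pot: Bystander: open steel pot, 66 mm diameter, 90 mm high, with three brushes standing in it up to 150 mm above the bench (one piece). Origin at the centre of its underside
- torso: Bystander: cream cast figure torso standing on two leg stumps, 40 mm (x) x 60 mm (y), 105 mm high. Origin at the centre of its underside
- tape_roll: Bystander: paper tape ring lying flat, 90 mm outside diameter, 72 mm inside, 24 mm high. Origin at the centre of its underside
Not all that is in view belongs to the job. Leave any pink or turquoise look-alike of the jar alone.

How it is judged (in metres and radians):
On the way:
1. the square bottle stands upright on the bench, let go of (angle between square_bottle's own x axis and vertical below 0.1 rad and height (world z) of square_bottle below 0.006 m and contact force between the fingers and square_bottle below 0.1 N and linear speed of square_bottle below 0.03 m/s), for 0.2 s.
At the end, for the whole second after the job is handed in: Each paint is at rest in its own pocket (square bottle in the square one, slim round bottle in the smaller round one, jar in the wide one): base centre within 8 mm of the pocket's axis, at least 60 mm below its mouth (fully down is 65), within 0.12 rad of upright (horizontal distance between square_bottle and block_square_hole0 below 0.008 m and z of square_bottle in the frame of block_square_hole0 below -0.06 m and angle between square_bottle's own x axis and vertical below 0.12 rad and linear speed of each of square_bottle, round_bottle, jar below 0.02 m/s and horizontal distance between round_bottle and block_round_hole0 below 0.008 m and z of round_bottle in the frame of block_round_hole0 below -0.06 m and angle between each of round_bottle, jar's own z axis and vertical below 0.12 rad and horizontal distance between jar and block_wide_hole0 below 0.008 m and z of jar in the frame of block_wide_hole0 below -0.06 m); the robot touches nothing.
It fails at once if the slim bottle or the jar is tipped more than 0.6 rad (angle between any of round_bottle, jar's own z axis and vertical above 0.6 rad).
It fails at once if a paint falls freely, faster than 0.9 m/s out of the fingers (a drop of about 40 mm) ((contact force between the fingers and square_bottle below 0.05 N and linear speed of square_bottle above 0.9 m/s) or (contact force between the fingers and round_bottle below 0.05 N and linear speed of round_bottle above 0.9 m/s) or (contact force between the fingers and jar below 0.05 N and linear speed of jar above 0.9 m/s)).
It fails at once if the brush pot, torso or tape roll is moved more than 25 mm or tipped over (distance of any of brush_pot, torso, tape_roll from where it was at the start of the episode above 0.025 m or angle between any of brush_pot, torso, tape_roll's own z axis and vertical above 0.5 rad).
It also fails if it takes over 72 s, if anything falls off the work surface, if the arm or the gripper's body presses on something with over 40 N, if the wrist force passes 120 N, or if a joint passes its speed limit or range.

### The arm

A 7-joint arm with a two-finger parallel gripper is mounted at the origin on the work surface. World frame = base frame: x ahead of the robot, y to its left, z up, the work surface at z = 0. Lengths are in mm, angles in rad, forces in N, time in s.
With the tool pointing down it reaches from about 400 to 875 mm from the base axis. Payload 19.3 kg.
Tool frame: the origin (TCP) lies at the very end of the fingers, on their centre line; the grasp point (between the pads) lies 19 mm behind it (grip_point_offset is the z of the grasp point in the tool frame, in mm); z points along the fingers, x is the direction in which the jaws open and shut, and the axes are right-handed (so a half turn about z gives the same grasp; the last joint's range is limited). The gripper opens to 85 mm and grips with 20 to 120 N. Pads are 22 mm wide; open, the fingers measure 114 mm over their backs; the gripper's body (76 mm by 85 mm) begins 54 mm behind the grasp point. The pads swing forward as they close: fully open they stand 13 mm farther back than shut.
Start: joints at [-0.07, 0.521, -0.036, 1.599, 0.021, 1.021, -0.113], TCP at [624.991, -0.025, 195.791] pointing down, gripper open.
Joint ranges: [-2.91, 2.91], [-0.3, 2.13], [-1.5, 1.42], [0.17, 2.43], [-1.26, 4.41], [0.16, 1.93], [-2.52, 2.52]. Speed limits (rad/s): [1.89, 1.89, 2.39, 2.39, 3.01, 3.01, 3.01].

### API

Orientations are given as a 3x3 rotation matrix whose columns are the frame's x, y, z axes.
In Python, from workcell import movep, movel, goto_joints, open_gripper, clamp, wait, inverse_kinematics, read_state, camera, PlanningError, finish_job, grip_point_offset gives the robot as it stands. Calls block until the motion is done:
- movep(position, orientation): joint-space move of the TCP to a pose.
- movel(position, frame=None, max_speed=150, guard=None): straight line of the TCP; frame=None keeps the orientation; max_speed is the mean speed in mm/s. With guard (N) it stops when the force on the tool has changed by that much, and returns True; else False.
- goto_joints(angles): joint-space move.
- open_gripper() and clamp(): open the fingers fully, or close them until they stop; the grip force is fixed at half the most.
- wait(seconds).
- inverse_kinematics(position, orientation): joint angles nearest the present ones, or None.
- read_state(): the state.
- camera(name): name is "scene" or "side" or "wrist"; returns a dict with "image" (400x640x3 uint8, blue, green, red), "range_z" (400x640 float32, mm along the optical axis (not along the pixel's ray), 0 where there is no reading), "fx", "fy", "cx", "cy" (pixels), "cam_to_world" (4x4, takes a point from camera to world coordinates). Camera axes: x right, y up, looking along -z (the intrinsics and any distortion apply to the point x, -y, -z); pixel columns grow to the right and rows downward; lengths in mm; the calibration is good to about 2 mm. The wrist camera is an equidistant fisheye: a pixel r from the principal point sees the ray r / f radians off the axis. A picture is of the moment at which its call begins.
A pose or a line that the arm cannot do raises PlanningError and nothing moves.
- finish_job(): hands the job in, once; it reports no verdict.
The state is a dict: "time": time; "qpos": joint angles; "qvel": joint speeds; "joint_efforts": joint torques, N m; "eef_pos": TCP position; "tool_rot": TCP orientation; "ft_force": force on the tool from outside, world axes, zero at the start; "torque": the same for the moment, N m; "finger_gap": finger opening in mm.
Only numpy, scipy, OpenCV 4.12 (cv2) and the standard library are available. Lean on these libraries where they do the work, as an engineer would, in place of code of your own. Each camera call takes 0.05 s, during which the arm holds its last target. There are 200 camera calls.

## Working session

There is one attempt and no reset: what is moved stays moved. The work goes in short steps, each a Python script; the robot and the scene stay as the last script left them, time stands still between calls to the robot, and variables do not carry over. Pictures are saved under pics/ and viewed, about 8 in all and at most 12, crops included, and the job is handed in when it is done.

```bash
ls; mkdir -p pics; python3 - <<'E'
from workcell import *
import cv2,numpy as np,pickle
for n in ["scene","side"]:
    c=camera(n); pickle.dump(c,open(f"pics/{n}.pkl","wb")); cv2.imwrite(f"pics/{n}0.png",c["image"])
    print(n,c["fx"],c["fy"],c["cx"],c["cy"],np.round(c["cam_to_world"],3).tolist(),[k for k in c])
print(grip_point_offset)
s=read_state();print(s["time"],s["tool_rot"],s["finger_gap"],s["ft_force"])
E
```

```text
pics
scene 416.543949724993 416.543949724993 324.2632416556777 200.03765568778076 [[-0.226, -0.786, 0.575, 1317.275], [0.974, -0.18, 0.136, 206.253], [-0.003, 0.591, 0.807, 1127.647], [0.0, 0.0, 0.0, 1.0]] ['image', 'range_z', 'fx', 'fy', 'cx', 'cy', 'cam_to_world']
side 446.297023715164 446.297023715164 329.58467149172844 199.37484456302104 [[0.882, 0.352, -0.315, 236.712], [-0.472, 0.648, -0.598, -631.667], [-0.006, 0.676, 0.737, 918.226], [0.0, 0.0, 0.0, 1.0]] ['image', 'range_z', 'fx', 'fy', 'cx', 'cy', 'cam_to_world']
-18.700000000000003
0.1 [[ 9.99999457e-01 -9.70385596e-05 -1.03779424e-03]
 [-9.71149928e-05 -9.99999993e-01 -7.35995600e-05]
 [-1.03778709e-03  7.37003054e-05 -9.99999459e-01]] 85.47383226446661 [0.41825631 0.4039304  0.07628308]
```

View pics/scene0.png

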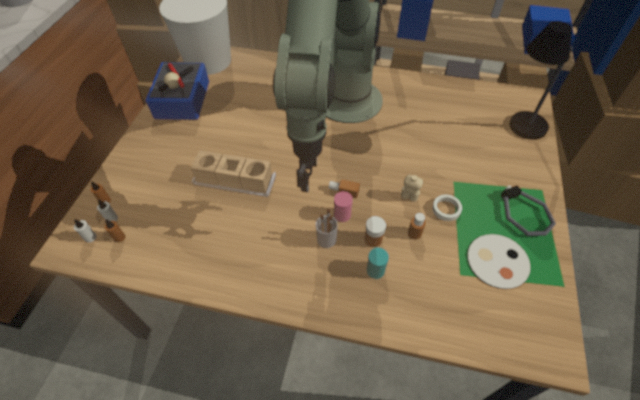

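View pics/side0.png

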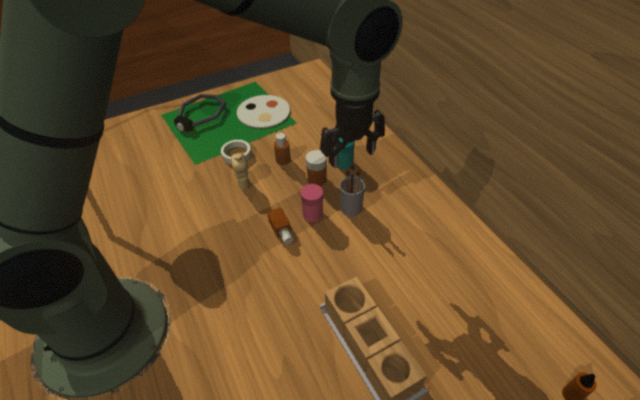

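The scene view shows the rack at (208..256,160..170), the fallen bottle at (347,187), the jar at (375,230), the slim bottle at (417,225), the pot at (326,230), the torso at (412,187) and the tape at (447,208). The pink and turquoise look-alikes are at (343,207) and (377,262). The side view shows the square pocket in the middle of the rack. Next I'll get positions from depth.

```bash
cat > h.py <<'E'
from workcell import *
import cv2,numpy as np,pickle
def cloud(c,fish=False):
    h,w=c["range_z"].shape; v,u=np.mgrid[:h,:w].astype(float); z=c["range_z"].astype(float)
    x=(u-c["cx"])/c["fx"]; y=(v-c["cy"])/c["fy"]
    if fish:
        r=np.hypot(x,y); k=np.where(r>1e-6,np.tan(np.minimum(r,1.4))/np.maximum(r,1e-6),1); x=x*k;y=y*k
    P=np.stack([x*z,-y*z,-z,np.ones_like(z)],-1)@np.array(c["cam_to_world"]).T
    m=z>0
    return P[...,:3],m
E
python3 - <<'E'
from h import *
A=[];C=[]
for n in ["scene","side"]:
    c=pickle.load(open(f"pics/{n}.pkl","rb")); P,m=cloud(c)
    m&=(P[...,0]>330)&(P[...,0]<950)&(abs(P[...,1])<420)&(P[...,2]<170)
    P=P[m];print(n,"bench z",np.median(P[abs(P[:,2])<10,2])); 
    P3=P[P[:,2]>12]
    g=np.zeros((160,220),np.uint8); ij=((P3[:,:2]-[330,-420])/4).astype(int); g[ij[:,0],ij[:,1]]=1
    k,l=cv2.connectedComponents(cv2.dilate(g,np.ones((2,2))))
    L=l[ij[:,0],ij[:,1]]
    for i in range(1,k):
        Q=P3[L==i]
        if len(Q)<60: continue
        zt=np.percentile(Q[:,2],98); T=Q[Q[:,2]>zt-6]
        print(i,len(Q),"zt %.0f"%zt,"top mid",np.round((T[:,:2].min(0)+T[:,:2].max(0))/2),"mean",np.round(T[:,:2].mean(0)),"ext",np.round(np.ptp(T[:,:2],axis=0)),"rect",np.round(np.concatenate([np.ravel(q) for q in cv2.minAreaRect(T[:,:2].astype(np.float32))])))
    A.append(P);C.append(c["image"][m])
im=np.zeros((620,840,3),np.uint8)
for P,col in zip(A,C):
    o=np.argsort(P[:,2])
    for p,q in zip(P[o],col[o]): 
        i,j=int(p[0]-330),int(p[1]+420); im[i:i+3,j:j+3]=q
cv2.imwrite("pics/ortho.png",cv2.resize(im,(800,590)))
E
```

```text
scene bench z -0.1845349873556188
1 154 zt 28 top mid [465. 396.] mean [466. 392.] ext [89. 48.] rect [465. 395.  89.  47.   0.]
2 391 zt 106 top mid [440. 291.] mean [441. 291.] ext [20. 20.] rect [440. 291.  19.  20.   6.]
3 2281 zt 84 top mid [ 500. -301.] mean [ 501. -304.] ext [ 89. 237.] rect [ 501. -301.   87.  237.    1.]
4 334 zt 44 top mid [467.  90.] mean [468.  90.] ext [44. 65.] rect [467.  91.  64.  44.  85.]
5 460 zt 93 top mid [563.  87.] mean [563.  87.] ext [57. 56.] rect [563.  87.  55.  55.  63.]
6 314 zt 98 top mid [580. 323.] mean [581. 324.] ext [26. 27.] rect [580. 323.  25.  27.   7.]
7 489 zt 93 top mid [632. 200.] mean [633. 200.] ext [60. 56.] rect [633. 200.  55.  58.  64.]
8 591 zt 148 top mid [663.  60.] mean [667.  60.] ext [32. 32.] rect [664.  58.  30.  31.  12.]
9 527 zt 94 top mid [736. 224.] mean [737. 224.] ext [57. 55.] rect [737. 225.  57.  54.   9.]
side bench z -0.7066355545953229
1 423 zt 105 top mid [440. 290.] mean [439. 289.] ext [19. 18.] rect [440. 290.  19.  16.  37.]
3 5387 zt 83 top mid [ 500. -300.] mean [ 499. -312.] ext [ 85. 239.] rect [ 500. -301.   81.  240.    1.]
4 530 zt 42 top mid [465.  89.] mean [464.  87.] ext [40. 67.] rect [465.  89.  67.  39.  89.]
6 689 zt 92 top mid [562.  87.] mean [561.  85.] ext [56. 59.] rect [562.  86.  57.  57.  69.]
7 382 zt 97 top mid [580. 324.] mean [580. 322.] ext [27. 31.] rect [580. 323.  29.  23.  65.]
8 599 zt 92 top mid [630. 199.] mean [630. 198.] ext [54. 59.] rect [630. 199.  54.  59.   1.]
9 887 zt 146 top mid [662.  58.] mean [665.  57.] ext [31. 33.] rect [667.  61.  30.  32.  61.]
10 329 zt 91 top mid [734. 216.] mean [736. 209.] ext [53. 46.] rect [733. 212.  35.  45.  42.]
```

View pics/ortho.png

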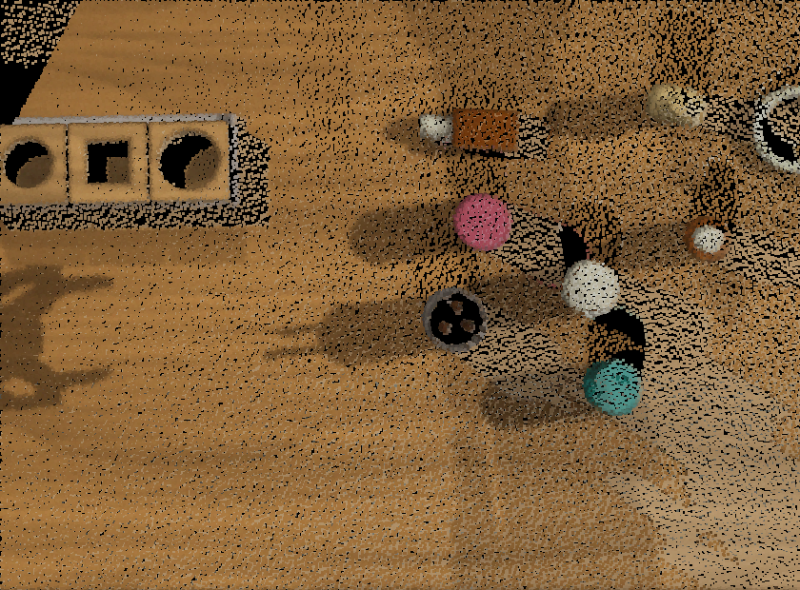

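The ortho view (columns are y, rows are x) shows the wide pocket at the +y end (190,160), square in the middle (108,163) and small round at the -y end (30,163). The bottle lies with its cap toward -y. I'll refine from the wrist camera at two hover points.

```bash
cat >> h.py <<'E'
def R(yaw=0,tilt=0):
    # jaws along (cos yaw, sin yaw); tilt>0 leans the hand toward +y (tool z points to -y)
    c,s=np.cos(yaw),np.sin(yaw); Z=np.array([[c,-s,0],[s,c,0],[0,0,1]])
    t=tilt; X=np.array([[1,0,0],[0,np.cos(t),np.sin(t)],[0,-np.sin(t),np.cos(t)]])
    return Z@X@np.diag([1.,-1,-1])
def circ(P):
    A=np.c_[2*P,np.ones(len(P))]; b=(P**2).sum(1); s=np.linalg.lstsq(A,b,rcond=None)[0]
    return s[:2],np.sqrt(s[2]+s[0]**2+s[1]**2)
E
python3 - <<'E'
from h import *
for n,p in [("wb",(530,170,330)),("wr",(500,-300,300))]:
    t=read_state()["time"]; movep(p,R()); wait(.2)
    c=camera("wrist"); pickle.dump(c,open(f"pics/{n}.pkl","wb")); cv2.imwrite(f"pics/{n}.png",c["image"])
    print(n,read_state()["time"]-t,c["fx"],np.round(c["cam_to_world"],2).tolist())
    P,m=cloud(c,True)
    for lo,hi,z0 in ((-5,5,0),(76,86,81)):
        q=m&(P[...,2]>lo)&(P[...,2]<hi); print(q.sum(),np.median(P[q][:,2]))
cv2.imwrite("pics/w2.png",np.hstack([cv2.resize(cv2.imread(f"pics/{n}.png"),None,fx=.62,fy=.62) for n in("wb","wr")]))
# block tops yaw
q=m&(abs(P[...,2]-81)<5)&(abs(P[...,1]+305)<150)&(abs(P[...,0]-500)<70); T=P[q][:,:2].astype(np.float32)
print("tops",cv2.minAreaRect(T))
g=np.zeros((280,600),np.uint8)
np.add.at(g,(((T[:,0]-430)*2).astype(int),((T[:,1]+450)*2).astype(int)),1)
g=cv2.morphologyEx((g>0).astype(np.uint8),cv2.MORPH_CLOSE,np.ones((7,7)))
cs,h=cv2.findContours(g,cv2.RETR_CCOMP,cv2.CHAIN_APPROX_NONE)
for k,hh in zip(cs,h[0]):
    if cv2.contourArea(k)>2000:
        r=cv2.minAreaRect(k); (x,y),rr=cv2.minEnclosingCircle(k); print(hh[3],"rect c",r[0][1]/2+430,r[0][0]/2-450,np.array(r[1])/2,r[2],"circ",y/2+430,x/2-450,rr/2)
cv2.imwrite("pics/g.png",g*255)
E
```

```text
wb 1.1917 309.70691628693146 [[1.0, 0.0, 0.0, 531.1], [-0.0, 0.96, 0.27, 236.76], [-0.0, -0.27, 0.96, 506.79], [0.0, 0.0, 0.0, 1.0]]
138268 -0.36062819211454666
1320 81.14777401565172
wr 1.975 309.70691628693146 [[1.0, -0.0, -0.0, 500.72], [0.0, 0.96, 0.27, -231.59], [0.0, -0.27, 0.96, 477.8], [0.0, 0.0, 0.0, 1.0]]
141435 -0.33948703746034425
7305 80.5451836698976
tops ((498.208251953125, -307.79351806640625), (80.5682373046875, 250.68724060058594), 0.9438560009002686)
-1 rect c 499.85140228271484 -393.05067443847656 [79.48538971 80.49223328] 89.20427703857422 circ 499.75 -393.0 55.70743179321289
0 rect c 500.0 -393.5 [54. 53.] 0.0 circ 500.16516876220703 -392.7760887145996 28.167390823364258
-1 rect c 498.04420471191406 -308.44720458984375 [80.13199615 80.08164215] 89.1756591796875 circ 497.984375 -307.25 55.696075439453125
2 rect c 498.74999237060547 -308.75 [47.49999237 47.49999237] 0.0 circ 499.0 -308.0 32.534645080566406
-1 rect c 496.6367416381836 -222.8254852294922 [80.76545715 80.68521118] 89.29268646240234 circ 497.01866912841797 -223.49342346191406 55.52695846557617
4 rect c 497.5 -223.25 [63.5 64. ] 0.0 circ 496.64237213134766 -223.39454650878906 33.63496017456055
```

View pics/w2.png

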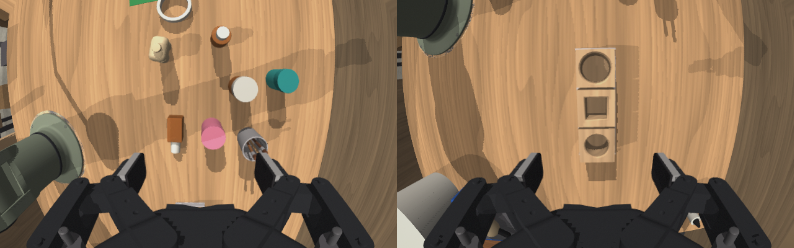

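The wrist views agree: rack yaw is about +0.019 rad, with pockets at round (499.9,-393), square (498.3,-308) and wide (496.8,-223). Next I'll locate the objects from the same camera and check IK for the stand-up with the tool tilted 45° either way.

```bash
python3 - <<'E'
from h import *
c=pickle.load(open("pics/wb.pkl","rb")); P,m=cloud(c,True)
def sel(x,y,r,lo,hi): 
    q=m&(np.hypot(P[...,0]-x,P[...,1]-y)<r)&(P[...,2]>lo)&(P[...,2]<hi); return P[q]
for n,x,y,h in(("jar",632,200,90),("slim",580,323,96)):
    T=sel(x,y,45,h-5,h+6)[:,:2].astype(np.float32); print(n,len(T),cv2.minEnclosingCircle(T),circ(cv2.convexHull(T)[:,0]))
T=sel(466,85,55,36,46)[:,:2].astype(np.float32); print("sq",cv2.minAreaRect(T))
C=sel(466,40,30,26,36)[:,:2]; print("cap",C.mean(0),C.min(0),C.max(0))
B=np.array([466,88.])
for p,r in (((466,85,120),R(0,-np.pi/4)),((466,85,12),R(0,-np.pi/4)),((466,0,120),R(.02,np.pi/4)),((466,-12,30),R(.02,np.pi/4))):
    q=inverse_kinematics(p,r); print(p,None if q is None else np.round(q,2))
E
```

```text
jar 1313 ((630.9261474609375, 199.87094116210938), 29.055076599121094) (array([631.11699653, 199.87102156]), np.float64(28.546367322920673))
slim 332 ((578.552978515625, 323.4380187988281), 14.228696823120117) (array([578.96896386, 323.42760588]), np.float64(13.698140083941762))
sq ((465.3802795410156, 89.00575256347656), (65.54183959960938, 38.585479736328125), 87.08946990966797)
cap [463.20800682  38.15203367] [451.2382699   21.48578324] [483.4308626   62.33772719]
(466, 85, 120) [ 0.37  0.62 -0.18  2.06 -0.89  0.91  0.93]
(466, 85, 12) [ 0.43  0.84 -0.27  2.05 -0.94  0.72  1.1 ]
(466, 0, 120) [-0.68  0.65  0.08  1.99  0.67  1.1  -1.08]
(466, -12, 30) [-0.74  0.83  0.19  2.01  0.67  0.9  -1.14]
```

```bash
cat >> h.py <<'E'
G=18.7
def tcp(g,r,back=0): return list(np.array(g,float)+(G-back)*r[:,2])
def st(msg=""):
    s=read_state(); print(msg,"t %.1f"%s["time"],np.round(s["eef_pos"],1),"gap %.1f"%s["finger_gap"],"F",np.round(s["ft_force"],1))
E
python3 - <<'E'
from h import *
r0=R(-.05,-np.pi/4); g=np.array([464.8,77,25])
movep(tcp(g,r0,110),r0); st("hover")
movel(tcp(g,r0,25),max_speed=250); print(movel(tcp(g,r0),max_speed=60,guard=15)); st("at")
clamp(); st("clamped")
movel(tcp(g+[0,0,150],r0),max_speed=250); st("lifted")
c=camera("side"); i1=c["image"]
r1=R(.019,np.pi/4); b=np.array([466,0,0.])
movep(tcp(b+[0,5,150],r1),r1); wait(.2); st("turned")
i2=camera("side")["image"]; 
cv2.imwrite("pics/turn.png",np.hstack([i[60:340,150:550] for i in(i1,i2)]))
E
```

```text
hover t 4.6 [462.2  11.9  89.9] gap 85.6 F [0.4 0.2 0.5]
False
at t 5.7 [465.4  90.2  11.7] gap 85.2 F [ 1.   0.5 -0.1]
clamped t 6.2 [465.6  89.9  12.2] gap 36.2 F [-2.3 -4.7  9.6]
lifted t 7.0 [465.1  90.2 160.8] gap 36.3 F [-0.1  0.  -2. ]
turned t 8.9 [466.1  -8.8 136.7] gap 35.9 F [ 0.6  0.1 -0.7]
```

View pics/turn.png

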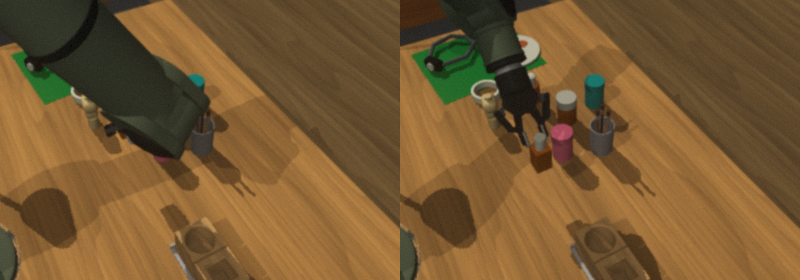

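The right panel shows the bottle upright in the fingers at (540,155), clear of everything. I'll lower it until it touches.

```bash
python3 - <<'E'
from h import *
r1=R(.019,np.pi/4); b=np.array([466,5,0.])
movel(tcp(b+[0,0,58],r1),max_speed=200)
print(movel(tcp(b+[0,0,40],r1),max_speed=25,guard=5)); st("touch")
open_gripper(); wait(.3); st("open")
p=np.array(read_state()["eef_pos"]); movel(list(p-120*r1[:,2]),max_speed=250); wait(.2)
c=camera("wrist");i1=c["image"]
movep((466,0,230),R(.019)); wait(.2); st()
c=camera("wrist"); P,m=cloud(c,True)
for lo,hi in((95,106),(60,70)):
    q=m&(abs(P[...,0]-466)<50)&(abs(P[...,1])<50)&(P[...,2]>lo)&(P[...,2]<hi); T=P[q][:,:2].astype(np.float32)
    if len(T): print(len(T),cv2.minEnclosingCircle(T),cv2.minAreaRect(T))
cv2.imwrite("pics/stood.png",np.hstack([cv2.resize(i,(400,250)) for i in(i1,c["image"])]))
E
```

```text
True
touch t 10.0 [466.4  -7.7  33.8] gap 36.1 F [-2.1  5.1  9.9]
open t 10.9 [466.2  -8.   33.8] gap 85.5 F [-0.5 -1.  -0.5]
 t 13.0 [465.7   1.  229.1] gap 85.2 F [-0.6 -0.2  0.2]
487 ((465.8621826171875, 1.7114485502243042), 13.337615966796875) ((465.49920654296875, 1.7154474258422852), (24.547401428222656, 25.768051147460938), 15.740450859069824)
655 ((465.4101257324219, 1.8453959226608276), 26.648120880126953) ((465.30780029296875, 2.1266098022460938), (38.86369705200195, 39.38843536376953), 0.9452776908874512)
```

View pics/stood.png

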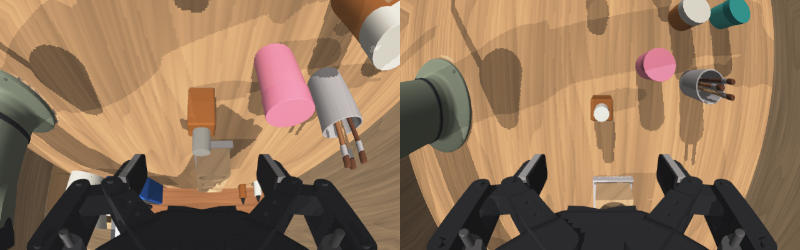

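The bottle is standing at (465.6,1.8), yaw 0.9° as wanted. In the right panel its cap is centred on its body at (601,108). Next I'll pick it by the cap and put it in the square pocket.

```bash
cat >> h.py <<'E'
def run(obj,hole,zt,carry=250,pick=True):
    r=R(.019); x,y=obj; X,Y=hole
    if pick:
        movep((x,y,zt+90),r); movel((x,y,zt+25),max_speed=250)
        print("pick guard",movel((x,y,zt),max_speed=60,guard=8)); st("at"); clamp(); st("clamp")
        movel((x,y,carry),max_speed=250); st("lift")
        if read_state()["finger_gap"]<15: print("LOST"); return False
    movep((X,Y,carry),r); wait(.2); movel((X,Y,zt+95),max_speed=200); st("above")
    hit=movel((X,Y,zt+15),max_speed=50,guard=10); st("hit %s, base z %.1f"%(hit,read_state()["eef_pos"][2]-zt))
    return True
def release():
    open_gripper(); wait(.2); st("open"); p=np.array(read_state()["eef_pos"]); movel(list(p+[0,0,110]),max_speed=250); st("clear")
E
python3 - <<'E'
from h import *
if run((465.6,1.8),(498.3,-308),69):
    print("x")
    if read_state()["eef_pos"][2]-69<19.5: release()
E
```

```text
pick guard False
at t 14.4 [465.5   1.7  68.9] gap 85.4 F [-0.3  0.  -0.6]
clamp t 15.1 [465.6   1.8  69. ] gap 0.1 F [-0.7  0.6 -0.4]
lift t 16.0 [465.    1.8 249. ] gap 0.2 F [-0.1  0.3 -0.4]
LOST
```

```bash
python3 - <<'E'
from h import *
open_gripper()
c=camera("wrist"); P,m=cloud(c,True); cv2.imwrite("pics/lost.png",c["image"])
for lo,hi in((95,106),(60,70),(10,50)):
    q=m&(abs(P[...,0]-466)<80)&(abs(P[...,1])<100)&(P[...,2]>lo)&(P[...,2]<hi); T=P[q][:,:2].astype(np.float32)
    if len(T): print(lo,len(T),cv2.minEnclosingCircle(T),cv2.minAreaRect(T))
E
```

```text
95 436 ((465.545166015625, 2.1566901206970215), 13.175782203674316) ((465.5070495605469, 2.1968564987182617), (23.898406982421875, 25.403064727783203), 1.2650587558746338)
60 586 ((491.67193603515625, 41.11227798461914), 72.93660736083984) ((499.48114013671875, 32.3463020324707), (143.0853729248047, 51.861454010009766), 41.696380615234375)
10 227 ((491.3880310058594, 60.295997619628906), 59.980743408203125) ((502.03875732421875, 48.06132888793945), (119.96068572998047, 32.82231140136719), 41.0406379699707)
```

View pics/lost.png

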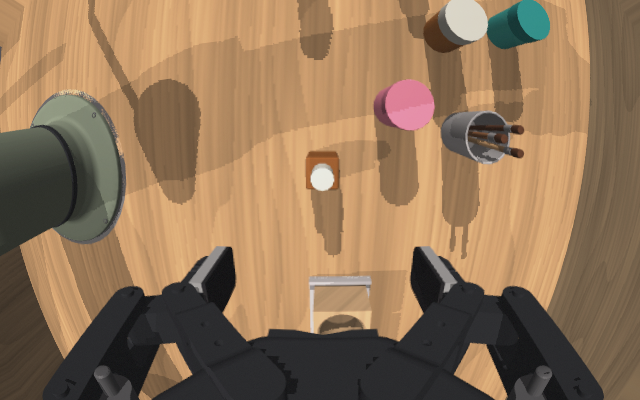

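The bottle still stands unmoved at (320,175), yet the fingers closed to 0. I'll repeat the grasp and look at both stages.

```bash
python3 - <<'E'
from h import *
r=R(.019); x,y=465.6,1.9
movel((x,y,69),r,max_speed=250); st()
ims=[]
def snap():
    a=camera("side"); ims.append(np.vstack([cv2.resize(a["image"][150:300,200:440],(400,250)),cv2.resize(camera("wrist")["image"],(400,250))]))
snap(); clamp(); st("clamped"); snap()
cv2.imwrite("pics/chk.png",np.hstack(ims))
E
```

```text
t 17.7 [466.1   1.8  69.8] gap 85.3 F [1.1 0.4 0.2]
clamped t 18.6 [465.6   1.9  69. ] gap -0.1 F [-0.6 -0.5  0.9]
```

View pics/chk.png

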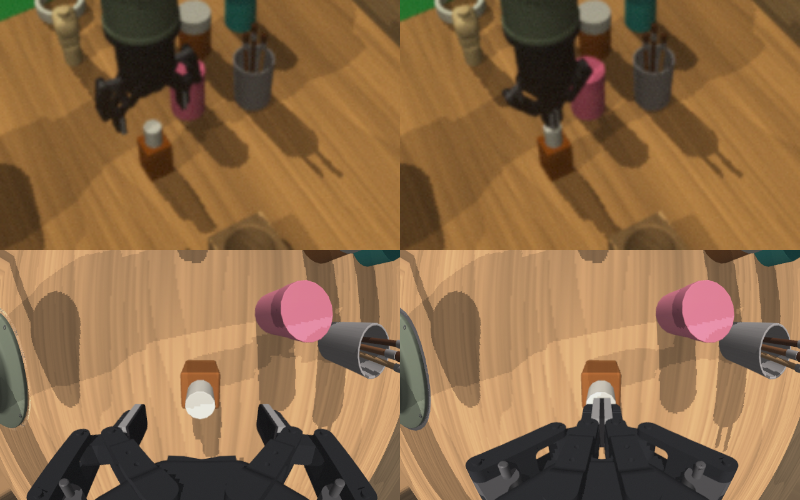

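```bash
python3 - <<'E'
from h import *
for n,f in(("wrist",True),("side",False),("scene",False)):
    c=camera(n); P,m=cloud(c,f)
    q=m&(abs(P[...,0]-466)<16)&(abs(P[...,1]-2)<20)&(P[...,2]>60)&(P[...,2]<190)
    Q=P[q]; I=c["image"][q].astype(int); d=I.max(1)<90; print(n,len(Q),"dark",d.sum())
    for nm,k in(("dark",d),("light",I.min(1)>110)):
        if k.sum()>5: print(nm,np.round(np.percentile(Q[k],[2,25,50,75,98],axis=0)).tolist())
open_gripper(); st()
c=camera("wrist"); P,m=cloud(c,True)
q=m&(abs(P[...,0]-466)<70)&(abs(P[...,0]-466)>35)&(abs(P[...,1]-2)<20)&(P[...,2]>50)&(P[...,2]<190); print("open fingers",np.round(np.percentile(P[q],[1,10,50,98],axis=0)).tolist())
E
```

```text
wrist 12375 dark 9029
dark [[451.0, -5.0, 118.0], [458.0, 13.0, 153.0], [466.0, 14.0, 174.0], [473.0, 19.0, 184.0], [481.0, 20.0, 190.0]]
light [[454.0, 5.0, 69.0], [461.0, 11.0, 90.0], [465.0, 13.0, 100.0], [470.0, 13.0, 125.0], [476.0, 15.0, 142.0]]
side 490 dark 304
dark [[451.0, -17.0, 65.0], [458.0, -11.0, 126.0], [467.0, -9.0, 151.0], [473.0, -6.0, 171.0], [481.0, 7.0, 189.0]]
light [[455.0, -6.0, 98.0], [456.0, -5.0, 99.0], [458.0, -3.0, 99.0], [460.0, 1.0, 101.0], [461.0, 7.0, 109.0]]
scene 163 dark 21
dark [[474.0, -2.0, 117.0], [477.0, 1.0, 126.0], [479.0, 5.0, 152.0], [481.0, 8.0, 160.0], [482.0, 15.0, 178.0]]
light [[463.0, -3.0, 73.0], [471.0, 7.0, 84.0], [474.0, 10.0, 95.0], [476.0, 13.0, 99.0], [481.0, 14.0, 116.0]]
 t 19.6 [465.6   1.9  69. ] gap 85.5 F [-0.4 -0.3  0.1]
open fingers [[397.0, -9.0, 121.0], [404.0, -5.0, 135.0], [431.0, 10.0, 171.0], [534.0, 19.0, 189.0]]
```

The fingertips look to be about 30 mm above where the reported TCP says they are, just over the cap. I'll measure that in free air.

```bash
python3 - <<'E'
from h import *
movel((465.6,1.9,200),max_speed=250); 
def tips(tag):
    e=read_state()["eef_pos"]
    for n,f in(("wrist",True),("side",False),("scene",False)):
        c=camera(n); P,m=cloud(c,f)
        q=m&(abs(P[...,0]-e[0])<65)&(abs(P[...,1]-e[1])<14)&(P[...,2]>140)&(P[...,2]<e[2]+55)
        d=P[q]-e
        print(tag,n,len(d),np.round(np.sort(d[:,2])[[0,5,15,40]],1) if len(d)>41 else d[:,2], np.round(np.median(d[d[:,2]<np.sort(d[:,2])[min(15,len(d)-1)]],axis=0),1) if len(d) else "")
tips("open"); clamp(); tips("shut"); open_gripper(); st()
E
```

```text
open wrist 419 [47.5 48.  48.9 49.5] [-42.4   1.7  48.1]
open side 25 [51.91904317 46.9355933  52.49548965 48.71106997 53.31194199 51.64115825
 50.80010241 47.02502153 52.66639742 54.35638837 47.94801559 52.11517204
 53.8022244  50.41607602 50.68275841 48.68506493 54.66509003 54.73030936
 54.70981221 53.93157357 52.44195814 51.43548172 50.3798535  50.26012693
 52.89472076] [44.4 -7.3 50.4]
open scene 7 [48.91110925 51.58014281 51.92441817 53.2394403  52.3244187  51.34451239
 51.07215278] [ 2.6  7.  51.5]
shut wrist 718 [38.8 39.4 40.1 41.4] [-2.  10.7 39.6]
shut side 70 [36.5 40.1 43.  49.2] [-2.  -9.1 40.6]
shut scene 25 [51.32470994 54.42762668 43.51576261 48.09697367 51.93632498 41.16702828
 52.23346118 50.11153148 46.84261596 54.90102292 48.45907037 46.11195551
 37.44084557 48.63108681 48.67735968 45.15285993 45.17160781 48.5034816
 42.71176772 47.12596758 35.3290953  37.78535701 40.99074712 45.21181666
 37.48783607] [ 7.5  2.8 43.5]
 t 22.2 [465.6   1.9 200. ] gap 85.6 F [ 1.  -0.2  0.3]
```

All three cameras agree: the real tips sit about 37 mm behind the reported TCP when shut and 47 mm when open. So I'll use TCP heights about 38 mm lower.

```bash
python3 - <<'E'
from h import *
if run((465.6,2),(498.3,-308),30,carry=150):
    if read_state()["eef_pos"][2]-30<19.5: release()
E
```

```text
pick guard False
at t 23.6 [465.5   1.9  29.9] gap 85.5 F [-0.5 -1.   0.2]
clamp t 24.2 [465.2   2.   30.5] gap 24.8 F [-6.7  0.6 19.2]
lift t 24.8 [465.5   2.1 149.9] gap 24.4 F [ 0.2 -1.1 -1.4]
above t 26.5 [ 497.9 -307.3  124.6] gap 24.6 F [ 0.3 -0.3 -1.1]
hit True, base z 16.6 t 27.9 [ 498.3 -308.    46.6] gap 24.6 F [-1.5  0.8  8. ]
open t 28.8 [ 497.6 -307.6   45.8] gap 85.6 F [-0.5  0.8 -0.1]
clear t 29.4 [ 497.7 -307.5  156.1] gap 85.3 F [ 0.1 -0.  -0.2]
```

The square bottle is fully down (base z 16.6 mm, and 16 is the pocket floor). Next is the slim bottle, carried above the brushes.

```bash
python3 - <<'E'
from h import *
movep((578.8,323.4,230),R(.019))
if run((578.8,323.4),(499.9,-393),32,carry=225):
    if read_state()["eef_pos"][2]-32<19.5: release()
E
```

```text
pick guard False
at t 33.1 [578.8 323.3  31.9] gap 85.4 F [ 0.3  0.4 -0.1]
clamp t 33.7 [578.9 323.5  32.4] gap 26.3 F [-1.3 -1.   5.8]
lift t 34.6 [578.1 323.1 223.5] gap 26.2 F [-0.2 -0.7 -2.3]
above t 38.0 [ 500.2 -393.5  127.9] gap 26.2 F [ 0.2  0.2 -2. ]
hit True, base z 16.3 t 39.5 [ 499.8 -393.    48.3] gap 26.1 F [-1.6  1.2  8.9]
open t 40.3 [ 499.3 -392.5   47.3] gap 85.5 F [ 0.6  0.6 -0.6]
clear t 40.9 [ 499.4 -392.3  157.7] gap 85.1 F [-0.5  0.3 -1.4]
```

```bash
python3 - <<'E'
from h import *
p=np.array(read_state()["eef_pos"]); movel(list(p+[0,0,70]),max_speed=250)
movep((631,200,230),R(.019))
if run((631,200),(496.8,-223),28,carry=225):
    if read_state()["eef_pos"][2]-28<19.5: release()
E
```

```text
pick guard False
at t 45.0 [631.  199.9  27.9] gap 85.8 F [-0.5  0.4  0.2]
clamp t 45.4 [631.2 200.1  28.7] gap 56.5 F [-1.9 -0.6  6.7]
lift t 46.3 [630.3 199.9 223.6] gap 56.0 F [-0.5  0.7 -3.2]
above t 48.8 [ 497.2 -223.4  123.8] gap 56.3 F [-0.  -0.2 -1.7]
hit True, base z 16.6 t 50.3 [ 496.7 -223.1   44.6] gap 56.0 F [-1.8  1.3  9.5]
open t 50.9 [ 496.1 -222.7   43.8] gap 84.9 F [ 0.2 -0.2 -0. ]
clear t 51.5 [ 496.2 -222.5  154.1] gap 85.1 F [-0.3 -0.1 -0.9]
```

All three are down. One last check with depth and an image before handing in.

```bash
python3 - <<'E'
from h import *
movep((500,-300,300),R()); wait(.2)
c=camera("wrist"); P,m=cloud(c,True); s=camera("scene")
for n,x,y,h,r in(("sq",498.3,-308,116,22),("slim",499.9,-393,112,22),("jar",496.8,-223,106,36)):
    q=m&(np.hypot(P[...,0]-x,P[...,1]-y)<r)&(P[...,2]>h-7)&(P[...,2]<h+12); T=P[q]
    print(n,len(T),"top z %.1f"%np.median(T[:,2]),cv2.minEnclosingCircle(T[:,:2].astype(np.float32)),"off")
cv2.imwrite("pics/end.png",np.hstack([cv2.resize(i,(400,250)) for i in(c["image"],s["image"])])); st()
E
```

```text
sq 370 top z 115.6 ((498.74932861328125, -308.1109619140625), 13.178418159484863) off
slim 373 top z 111.6 ((500.2632141113281, -391.8447570800781), 14.393446922302246) off
jar 1808 top z 105.7 ((496.881103515625, -223.48182678222656), 29.200654983520508) off
 t 52.5 [ 500.  -299.5  299.3] gap 85.5 F [0.1 1.3 0.1]
```

View pics/end.png

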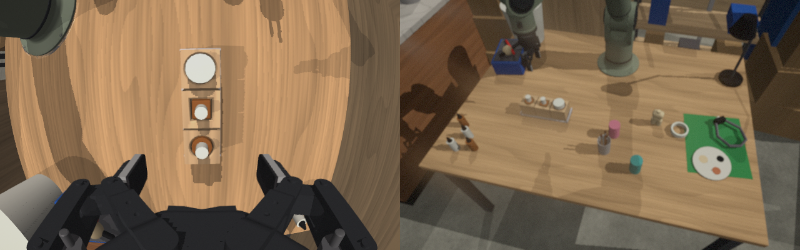

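The left panel shows all three seated, at (200,68), (200,108) and (201,148). Their tops are within 0.5 mm of the fully-down height and their centres within about 1.2 mm of the pocket axes. The right panel shows the pot, torso, tape and look-alikes still in place.

```bash
python3 -c "
from workcell import *
finish_job()"
```

```text
the job is handed in; nothing more can be done
```

All three paints are back in their own pockets, upright and fully down, and I handed the job in at about 52.5 s of the 72 s allowed.

- **Square bottle:** I gripped it lying down with the tool tilted 45°, turned it upright and stood it on the bench at (466, 2). After letting go, I saw it standing there with the fingers clear. I then took it by the cap and lowered it into the square pocket.
- **Slim bottle and jar:** each was gripped by its cap or lid, carried above the brushes and lowered until it touched the pocket floor.
- **Final checks:** the wrist camera put the tops at 115.6, 111.6 and 105.7 mm, against 116, 112 and 106 mm when fully down. The centres were within about 1.2 mm of the pocket axes. The pot, torso and tape look unmoved in the scene picture, though I did not measure them again.
- **What disagreed:** the first two tries at the square bottle's cap closed on air, without moving the bottle. All three cameras showed the real fingertips about 37 mm (shut) to 47 mm (open) behind the reported TCP, so I lowered the grasp heights by about 38 mm. When I then gripped the square bottle's cap, the wrist force briefly read 19 N, probably because the fingertips touched its shoulder. I gripped the slim bottle 2 mm higher because of that.

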